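# Gap-calibrate the sprung test tweezers

### The arm

A 6-joint arm with a two-finger parallel gripper is mounted at the origin on the work surface. World frame = base frame: x ahead of the robot, y to its left, z up, the work surface at z = 0. Lengths are in m, angles in rad, forces in N, time in s.
With the tool pointing down it reaches from about 0.35 to 0.85 m from the base axis. Payload 8.1 kg.
Tool frame: the origin (TCP) lies midway between the tips of the shut fingers; the grasp point (between the pads) lies ctrl.grasp_offset behind it (ctrl.grasp_offset is the distance from the TCP to the grasp point, in m); z points along the fingers, y is the line along which they close (so a half turn about z gives the same grasp; the last joint's range is limited). The gripper opens to 93 mm and grips with 3 to 60 N. Pads are 15 mm wide; open, the fingers measure 128 mm over their backs; the gripper's body (75 mm by 188 mm) begins 65 mm behind the grasp point.
Start: joints at [-1.394, 0.13, 1.488, -0, 1.523, -0.085], TCP at [0.155, -0.58, 0.189] pointing down, gripper open.
Joint ranges: [-2.96, 2.96], [-0.89, 2.26], [0.02, 2.5], [-1.34, 4.48], [0, 2.73], [-2.66, 2.66]. Speed limits (rad/s): [2.39, 2.39, 2.79, 3.14, 3.14, 3.14].

### API

Orientations are given as a unit quaternion [x, y, z, w].
In Python, from rig import ctrl, snapshot gives the robot as it stands.
- The arm moves only by the tool jog_arm, never from a script. Its argument "plan" is a list that holds one entry, the list of rows, each a list of 7 numbers: the shift along the tool's x, y, z normalised to -1 to 1, where 1 is 0.3 m, then the turn, a rotation vector about the tool's x, y, z normalised to -1 to 1, where 1 is pi/4 rad, then the opening, from -1 (shut) to 1 (fully open). A call has 1 to 5 rows; each row is the pose to reach, as a shift and turn from the pose commanded when the call began, along the tool's axes at that moment; what a row does not reach only later rows make up. A row lasts 1/10 s, in which the tool goes at most 50 mm and 8.59 degrees, less where a joint would pass 70% of its speed; a pose out of reach is approached as far as the arm can. A call with a number of a shift or a turn outside -1 to 1 is refused whole. A call with a gripper value outside its range is refused whole. The fingers move at their own pace and stop on an object; "force" is the grip in N (left out, the last holds). Time passes only in rows, so rows that repeat a pose let the fingers close. It gives the time, the measured TCP pose, the force, the opening and the grip force at its end, in the units of the state.
- ctrl.get_obs(): the state, without advancing time (a new reading comes with each control period).
- snapshot(name): name is "side" or "top"; returns a dict with "color" (400x640x3 uint8, blue, green, red), "fov_y" (degrees; the focal length in pixels is half the picture's height over the tangent of half this angle, whatever the lens; pixels are square), "cx", "cy" (the principal point, pixels), "D" ([k1, k2, p1, p2, k3] as OpenCV has them; the pictures are not rectified), "R" (3x3) and "t" (3): a world point X has camera coordinates R X + t. Camera axes: x right, y down, z forward; pixel columns grow to the right and rows downward; lengths in m; the calibration is good to about 2 mm. A picture is of the moment at which its call begins. There is no depth.
- ctrl.close_job(): hands the job in; it is judged then, once.
The state is a dict: "clock": time; "q": joint angles; "joint_vel": joint speeds; "joint_efforts": joint torques, N m; "eef_pos": TCP position; "tcp_rot": TCP orientation; "contact_force": force on the tool from outside, world axes, zero at the start; "ft_torque": the same for the moment, N m; "grip_width": finger opening in m; "finger_force": force on a finger pad.
Only numpy, scipy, OpenCV 4.12 (cv2) and the standard library are available. Lean on these libraries where they do the work, as an engineer would, in place of code of your own. Each camera call takes 0.05 s, during which the arm holds its last target. There are 200 camera calls.

### The job

Start the calibrator by pressing its green, then yellow, then blue key fully down, one at a time. Then take the sprung test tweezers by their blue finger pads, lift them level about 10 cm off their rest, and squeeze until the red pointer on the sprung arm lines up with the yellow gap flag on the white bar, never letting the brass tips close on each other. Finish while still holding them up, level, with that gap held steady, and do not disturb the other loose things on the shelf.

Things in the scene. Friction and masses are not known exactly. Their poses are not given: they have to be found in the camera images.
- meter: grey calibrator box standing fixed on the shelf, 130 (x) x 220 (y) x 50 mm high; origin at the centre of its underside. Its dark teal screen is on the far (+x) half of its top; the three round keys are in a row along its y, 62 mm apart, 25 mm to the -x side of the middle, in any colour order
- key_green_top (a point): centre of the top face of the green round key (30 mm across, in a black collar 44 mm across and 12 mm high on the box's top); released it stands 68 mm above the shelf and 6 mm above its collar, and is pressed straight down
- key_yellow_top (a point): centre of the top face of the yellow round key (30 mm across, in a black collar 44 mm across and 12 mm high on the box's top); released it stands 68 mm above the shelf and 6 mm above its collar, and is pressed straight down
- key_blue_top (a point): centre of the top face of the blue round key (30 mm across, in a black collar 44 mm across and 12 mm high on the box's top); released it stands 68 mm above the shelf and 6 mm above its collar, and is pressed straight down
- key_green (a joint): travel of the green key: 0 released, 0.006 m fully down; sprung, 1.2 N to start, 4 N fully down; counts as pressed beyond 0.004 m
- key_yellow (a joint): travel of the yellow key: 0 released, 0.006 m fully down; sprung, 1.2 N to start, 4 N fully down; counts as pressed beyond 0.004 m
- key_blue (a joint): travel of the blue key: 0 released, 0.006 m fully down; sprung, 1.2 N to start, 4 N fully down; counts as pressed beyond 0.004 m
- rest: black plastic tweezer rest, fixed: a plate 180 x 84 x 8 mm with two flat-topped blocks, 45 mm high, that carry the tweezers: rear (x -115 to -85 mm, 50 mm wide) and front (x 36 to 50 mm, 84 mm wide), open space between. Origin at shelf height under the tweezers' grip point (they may lie 4 mm off); x towards the tips
- tweezers: loose sprung tweezers, 85 g, steel with brass tips, flat on the rest. Origin midway between the blue finger pads at underside level; x towards the tips (x +55 mm; orange rear block ends at x -120; centre of mass near x -10), z up. Fixed arm on the -y side, sprung arm on the +y side, both z 0 to 14 mm. A white gap bar on the fixed arm crosses above the sprung arm at x 26 to 34, z 17 to 20 mm
- grip_point (a point): midway between the blue finger pads when released, at tweezers x 0, y 0, z 7 mm (52 mm above the shelf on the rest); axes as the tweezers'; fingers close along its y. The fixed arm's flat pad (30 mm long, outer face at y -24 mm) and the sprung arm's upright 8 mm roller (x 0, outer side at y +24): 48 mm over the pads when released. Moves with the fixed arm
- squeeze (a joint): turn (rad) of the sprung arm about an upright hinge at tweezers x -105, y +6 mm: 0 released (tip gap 36 mm), grows as squeezed, stop at 0.215. Tip gap in mm is 36 - 160 x this; width over the pads 48 - 105 x this. Spring 8 N m/rad: pads need about 5 N at 0.06 and 13 N at 0.175 rad. Tips count as closed above 0.205 (gap under 3 mm)
- pointer (a point): upper end of the red upright pointer (2.5 mm wide, 11 mm tall) on the sprung arm, at tweezers x 37.5, y +20, z 22 mm when released; squeezing moves it to -y, 142.5 mm from the hinge, so 1 mm less width over the pads moves it about 1.36 mm
- flag_mark (a point): middle of the front edge of the yellow gap flag (6 mm wide along y, 4 mm high, on top of the white gap bar), at tweezers x 37.5, z 22 mm; its y is the y that the red pointer must be brought to. Axes as the tweezers'
- gap_flag (a joint): where the yellow flag is set along the gap bar, in m: the flag's middle is at tweezers y = -0.006 + this. Preset for the job and clamped far too stiffly to be shifted by hand
- windscreen: black rubber microphone windscreen cage, rounded, 68 mm across, 80 mm high; loose bystander; leave it alone. Origin at the centre of its underside
- bnc_a: chrome BNC barrel adapter standing upright, 18 mm across, 30 mm high; loose bystander; leave it alone. Origin at the centre of its underside
- bnc_b: second chrome BNC barrel adapter, same size; loose bystander; leave it alone. Origin at the centre of its underside
- tally_lamp: matte black tally lamp housing with a red window on top, 50 x 70 x 48 mm high; loose bystander; leave it alone. Origin at the centre of its underside
- attenuator: brass-cased signal attenuator, 34 x 34 x 44 mm high; loose bystander; leave it alone. Origin at the centre of its underside
There are look-alikes about, which are no part of the job. Of the things shaped like the rest, the black one is meant. There is more than one size of the tweezers; the one meant has the size given above.

How it is judged:
On the way, in this order (a step that is already met when the one before it is completed fails the run):
1. green key pressed down alone, tweezers still on their rest (value of joint key_green above 0.004 m and value of joint each of key_yellow, key_blue below 0.002 m and height (world z) of tweezers below 0.06 m), for 0.1 s.
2. yellow key pressed down alone, tweezers still on their rest (value of joint key_yellow above 0.004 m and value of joint each of key_green, key_blue below 0.002 m and height (world z) of tweezers below 0.06 m), for 0.1 s.
3. blue key pressed down alone, tweezers still on their rest (value of joint key_blue above 0.004 m and value of joint each of key_green, key_yellow below 0.002 m and height (world z) of tweezers below 0.06 m), for 0.1 s.
At the end, for the whole second after the job is handed in: The tweezers are held by the fingers alone, their underside at least 105 mm above the shelf (60 mm above the rest), level within 0.3 rad and still, with the red pointer within 3 mm of the middle of the yellow gap flag (measured along the tweezers' y) through the last second (height (world z) of tweezers above 0.105 m and angle between tweezers's own z axis and vertical below 0.3 rad and y of pointer in the frame of flag_mark between -0.003 and 0.003 m and contact force between tweezers and the fingers above 2 N and contact force between tweezers and rest below 0.05 N and contact force between tweezers and meter below 0.05 N and linear speed of tweezers below 0.02 m/s and velocity of joint squeeze between -0.05 and 0.05 rad/s); the arm keeps its last pose, push and grip.
It fails at once if two keys pressed at once (value of joint each of key_green, key_yellow above 0.003 m or value of joint each of key_yellow, key_blue above 0.003 m or value of joint each of key_green, key_blue above 0.003 m).
It fails at once if the tweezer tips closed on each other (value of joint squeeze above 0.205 rad).
It fails at once if a bystander disturbed (moved more than 15 mm) (distance of any of windscreen, bnc_a, bnc_b, tally_lamp, attenuator from where it was at the start of the episode above 0.015 m).
It also fails if it takes over 58 s, if anything falls off the work surface, if the arm or the gripper's body presses on something with over 40 N, if the wrist force passes 120 N, or if a joint passes its speed limit or range.

## Working session

There is one attempt and no reset: what is moved stays moved. The work goes in short steps, Python scripts to look and compute and a tool call to move; the robot and the scene stay as the last step left them, time stands still between calls to the robot, and variables do not carry over. Pictures are saved under pics/ and viewed, at most 10 in all, crops included, and the job is handed in when it is done.

Besides the shell and the picture viewer there is one more tool, called after ">>>" as name(argument=value, ...), one argument or row to a line, values as JSON. jog_arm: Moves the arm, as the interface text tells. Scaled input: -1 to 1 covers 0.3 m each way for a shift and pi/4 rad each way for a turn. Its arguments: {"type":"object","properties":{"plan":{"type":"array"},"force":{"type":"number"}},"required":["plan"]}

```bash
mkdir -p pics; ls; cat > h.py <<'E'
import numpy as np, cv2
from rig import ctrl, snapshot
def cam(s):
    h,w=s["color"].shape[:2]; f=h/2/np.tan(np.radians(s["fov_y"])/2)
    return np.array([[f,0,s["cx"]],[0,f,s["cy"]],[0,0,1.]]),np.array(s["D"],float),np.array(s["R"],float),np.array(s["t"],float)
def ray(s,p):
    K,D,R,t=cam(s)
    u=cv2.undistortPoints(np.array(p,float).reshape(-1,1,2),K,D).reshape(-1,2)
    d=np.c_[u,np.ones(len(u))]@R
    return -R.T@t,d
def onplane(s,p,z):
    o,d=ray(s,p); return o+d*((z-o[2])/d[:,2])[:,None]
def proj(s,X):
    K,D,R,t=cam(s)
    return cv2.projectPoints(np.array(X,float).reshape(-1,1,3),cv2.Rodrigues(R)[0],t,K,D)[0].reshape(-1,2)
E
python3 - <<'E'
from h import *
for n in("top","side"):
    s=snapshot(n); cv2.imwrite(f"pics/{n}0.png",s["color"]); print(n,-s["R"].T@s["t"] if hasattr(s["R"],'T') else 0,s["fov_y"])
o=ctrl.get_obs(); print(o, ctrl.grasp_offset)
E
```

```text
pics
top [ 0.36763537 -0.07355066  1.55978965] 43.70652934399497
side [0.21662609 0.65554497 0.78961061] 51.23725434084227
{'clock': 0.1, 'q': array([-1.39439994e+00,  1.31103561e-01,  1.48914587e+00, -8.79716229e-06,
        1.52298887e+00, -8.53941067e-02]), 'joint_vel': array([ 0.00038028, -0.00118353, -0.00227172, -0.00075219,  0.00059729,
       -0.00031931]), 'joint_efforts': array([ 2.06271390e-03, -5.61340642e+01, -4.93095016e+01,  7.71923969e-02,
        2.92172522e-02, -7.73844681e-05]), 'eef_pos': array([ 0.15521106, -0.57900836,  0.18819514]), 'tcp_rot': array([ 9.91445078e-01,  1.30521951e-01, -4.18152810e-05, -8.21771108e-04]), 'contact_force': array([ 0.68356123, -0.40623621,  0.58387652]), 'ft_torque': array([ 0.01126046,  0.00721052, -0.03048602]), 'finger_force': 0.0, 'grip_width': 0.09283796110492025} 0.0188
```

View pics/top0.png

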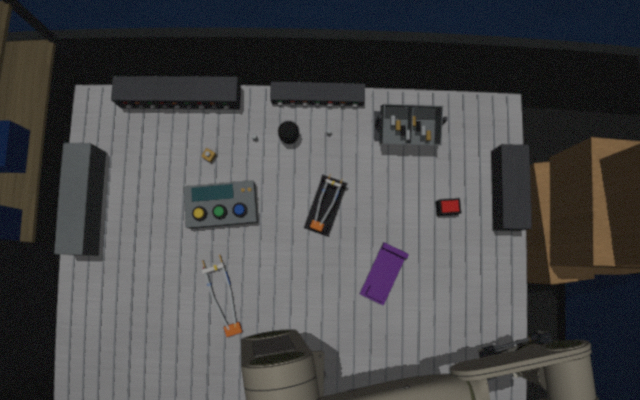

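View pics/side0.png

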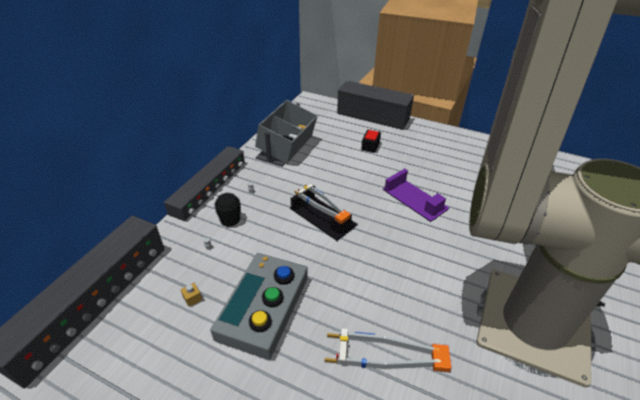

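Top view: keys are yellow (199,213), green (219,211) and blue (239,209). Two tweezers: the small pair on the black rest (orange block at 317,226, tips about 333,181), and a larger pair flat on the shelf (orange block at 233,329, bar at 213,268). The rests are black (326,205) and purple (385,273). The small pair on the black rest fits the 175 mm length. I'll confirm that in a crop and measure.

```bash
cat > m.py <<'E'
from h import *
T=snapshot("top");S=snapshot("side")
rng=dict(green=((45,90,60),(80,255,255)),yellow=((20,110,80),(35,255,255)),blue=((105,120,60),(125,255,255)),orange=((5,170,120),(15,255,255)))
boxes={"top":{"keys":(180,180,265,235),"tw":(300,170,352,240)},"side":{"keys":(210,250,310,355),"tw":(285,175,360,240)}}
def blobs(s,c,b,n):
    x0,y0,x1,y1=b; hsv=cv2.cvtColor(s["color"],cv2.COLOR_BGR2HSV)[y0:y1,x0:x1]
    m=cv2.inRange(hsv,*map(np.array,rng[c]))
    k,_,st,ce=cv2.connectedComponentsWithStats(m)
    i=sorted(range(1,k),key=lambda i:-st[i,4])[:n]
    return [((ce[j]+[x0,y0]).round(1),st[j,4]) for j in i]
for n,s in(("top",T),("side",S)):
    for c in("green","yellow","blue"):
        for p,a in blobs(s,c,boxes[n]["keys"],1): print(n,c,p,a,onplane(s,[p],.068)[0].round(4))
    for c in("orange","yellow","blue"):
        for p,a in blobs(s,c,boxes[n]["tw"],3): print(n,"tw",c,p,a,onplane(s,[p],.059)[0].round(4))
a=cv2.resize(T["color"][165:245,290:360],None,fx=5,fy=5,interpolation=cv2.INTER_CUBIC)
b=cv2.resize(S["color"][170:245,280:365],None,fx=5,fy=5,interpolation=cv2.INTER_CUBIC)
o=np.zeros((400,775,3),np.uint8);o[:400,:350]=a;o[:375,350:]=b
cv2.imwrite("pics/tw.png",o)
E
python3 m.py
```

```text
top green [218.2 210.7] 84 [0.5274 0.2204 0.068 ]
top yellow [198.  212.5] 84 [0.5205 0.2819 0.068 ]
top blue [238.6 209.1] 87 [0.5337 0.1586 0.068 ]
top tw orange [316.1 225.6] 59 [ 0.4899 -0.0764  0.059 ]
top tw yellow [332.8 182.3] 6 [ 0.6234 -0.1244  0.059 ]
side green [271.8 293.5] 168 [0.5249 0.2198 0.068 ]
side yellow [259.  317.8] 193 [0.5182 0.2817 0.068 ]
side blue [283.1 271.8] 152 [0.5316 0.159  0.068 ]
side tw orange [342.2 216.1] 93 [ 0.4877 -0.0706  0.059 ]
side tw yellow [305.1 186.9] 8 [ 0.6255 -0.1336  0.059 ]
side tw yellow [296.3 192.7] 3 [ 0.6357 -0.1011  0.059 ]
side tw blue [307.5 199.5] 6 [ 0.5959 -0.0893  0.059 ]
```

View pics/tw.png

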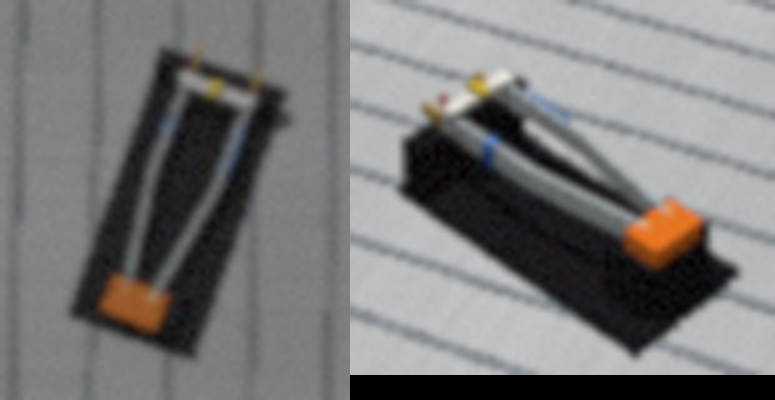

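The crop confirms it: the small pair lies on the black rest, with roller at top px (323,190), fixed pad (337,195) and flag (333,183). In the side view the flag is at (305.6,187) and the red pointer at (298.6,190). I'll compute its pose while starting the approach to the keys.

```bash
cat > p.py <<'E'
from h import *
T=snapshot("top");S=snapshot("side")
def tri(a,b):
    o1,d1=ray(T,[a]);o2,d2=ray(S,[b]);A=np.c_[d1[0],-d2[0]]
    k=np.linalg.lstsq(A,o2-o1,rcond=None)[0];p,q=o1+k[0]*d1[0],o2+k[1]*d2[0]
    return ((p+q)/2).round(4),np.linalg.norm(p-q).round(4)
for n,pl in(("tipL",(329.4,176.4)),("tipR",(341.4,181)),("padL",(323.4,190.4)),("padR",(337.4,195))): print(n,onplane(T,[pl],.057)[0].round(4))
print("flag",tri((333,183),(305.6,187)),"orange",tri((316.1,225.6),(342.2,216.1)))
print("flagT",onplane(T,[(333,183)],.068),"flagS",onplane(S,[(305.6,187)],.067),"ptrS",onplane(S,[(298.6,190)],.063))
def rect(s,m,box,z):
    x0,y0,x1,y1=box; M=np.zeros(m.shape,np.uint8);M[y0:y1,x0:x1]=m[y0:y1,x0:x1]
    c=max(cv2.findContours(M,0,1)[0],key=cv2.contourArea).reshape(-1,2)
    W=onplane(s,c,z)[:,:2].astype(np.float32)*1000
    return cv2.minAreaRect(W)
hsv=cv2.cvtColor(T["color"],cv2.COLOR_BGR2HSV)
print("plate",rect(T,cv2.inRange(hsv,(0,0,0),(180,255,60)),(300,170,352,240),.008))
print("bar",rect(T,cv2.inRange(hsv,(0,0,150),(180,90,255)),(322,175,345,190),.065))
print("orange",rect(T,cv2.inRange(hsv,(3,150,90),(17,255,255)),(300,210,335,240),.059))
for n,pl in(("barL",(325.7,180.2)),("barR",(340.6,185.2))): print(n,onplane(T,[pl],.065)[0].round(4))
E
python3 p.py
```

```text
tipL [ 0.6418 -0.1137  0.057 ]
tipR [ 0.6284 -0.1507  0.057 ]
padL [ 0.598  -0.0962  0.057 ]
padR [ 0.5849 -0.1391  0.057 ]
flag (array([ 0.6196, -0.1248,  0.0673]), np.float64(0.0004)) orange (array([ 0.4901, -0.0764,  0.0531]), np.float64(0.0004))
flagT [[ 0.61970594 -0.12471459  0.068     ]] flagS [[ 0.61956628 -0.12518264  0.067     ]] ptrS [[ 0.6331074  -0.10971845  0.063     ]]
plate ((557.8451538085938, -104.56095886230469), (84.87089538574219, 176.05543518066406), 71.75454711914062)Traceback (most recent call last):
  File "p.py", line 17, in <module>
    print("bar",rect(T,cv2.inRange(hsv,(0,0,150),(180,90,255)),(322,175,345,190),.065))
                ~~~~^^^^^^^^^^^^^^^^^^^^^^^^^^^^^^^^^^^^^^^^^^^^^^^^^^^^^^^^^^^^^^^^^^
  File "p.py", line 12, in rect
    c=max(cv2.findContours(M,0,1)[0],key=cv2.contourArea).reshape(-1,2)
      ~~~^^^^^^^^^^^^^^^^^^^^^^^^^^^^^^^^^^^^^^^^^^^^^^^^
ValueError: max() iterable argument is empty
```

>>> jog_arm(
  plan=[
    [[0.534,-0.64,0,0,0,0.333,-1],[0.534,-0.64,0,0,0,0.333,-1],[0.534,-0.64,0,0,0,0.333,-1],[0.534,-0.64,0,0,0,0.333,-1],[0.534,-0.64,0,0,0,0.333,-1]],
  ],
  force=30,
)

```text
clock: 0.8
eef_pos: [0.2607, -0.3509, 0.189]
tcp_rot: [1.0, -0.0, 0.0, 0.0]
contact_force: [0.9, -0.3, 0.5]
grip_width: 0.0575
finger_force: 0.0
```

>>> jog_arm(
  plan=[
    [[0.35,-0.757,0,0,0,0,-1],[0.35,-0.757,0,0,0,0,-1],[0.35,-0.757,0,0,0,0,-1],[0.35,-0.757,0,0,0,0,-1],[0.35,-0.757,0,0,0,0,-1]],
  ],
)

```text
clock: 1.3
eef_pos: [0.3657, -0.1239, 0.1895]
tcp_rot: [1.0, -0.0, 0.001, 0.0]
contact_force: [1.8, -0.4, -1.2]
grip_width: 0.0177
finger_force: 0.0
```

>>> jog_arm(
  plan=[
    [[0.35,-0.757,0,0,0,0,-1],[0.35,-0.757,0,0,0,0,-1],[0.35,-0.757,0,0,0,0,-1],[0.35,-0.757,0,0,0,0,-1],[0.35,-0.757,0,0,0,0,-1]],
  ],
)

```text
clock: 1.8
eef_pos: [0.4706, 0.1035, 0.1894]
tcp_rot: [1.0, 0.0, 0.0, 0.0]
contact_force: [1.2, -0.9, 0.3]
grip_width: 0.0007
finger_force: 0.0
```

>>> jog_arm(
  plan=[
    [[0.18,-0.39,0.2,0,0,0,-1],[0.18,-0.39,0.2,0,0,0,-1],[0.18,-0.39,0.2,0,0,0,-1],[0.18,-0.39,0.2,0,0,0,-1],[0.18,-0.39,0.2,0,0,0,-1]],
  ],
)

```text
clock: 2.3
eef_pos: [0.5232, 0.2186, 0.1279]
tcp_rot: [1.0, 0.001, -0.001, 0.001]
contact_force: [-0.1, -0.2, -0.1]
grip_width: 0.0005
finger_force: 0.0
```

>>> jog_arm(
  plan=[
    [[0.005,0,0.1,0,0,0,-1],[0.005,0,0.17,0,0,0,-1],[0.005,0,0.19,0,0,0,-1],[0.005,0,0.19,0,0,0,-1]],
  ],
)

```text
clock: 2.7
eef_pos: [0.5252, 0.2171, 0.0724]
tcp_rot: [1.0, -0.0, -0.0, 0.0]
contact_force: [0.0, -0.3, -0.0]
grip_width: 0.0007
finger_force: 0.0
```

>>> jog_arm(
  plan=[
    [[0,0,0.015,0,0,0,-1],[0,0,0.02,0,0,0,-1],[0,0,0.024,0,0,0,-1],[0,0,0.024,0,0,0,-1],[0,0,0.024,0,0,0,-1]],
  ],
)

```text
clock: 3.2
eef_pos: [0.5257, 0.2183, 0.0652]
tcp_rot: [1.0, 0.0, 0.0, -0.0]
contact_force: [0.7, -0.2, 1.1]
grip_width: 0.0006
finger_force: 0.0
```

>>> jog_arm(
  plan=[
    [[0,0,0.007,0,0,0,-1],[0,0,0.009,0,0,0,-1],[0,0,0.009,0,0,0,-1],[0,0,0.009,0,0,0,-1]],
  ],
)

```text
clock: 3.6
eef_pos: [0.5255, 0.2182, 0.0621]
tcp_rot: [1.0, 0.0, -0.0, 0.0]
contact_force: [0.4, -0.2, -0.2]
grip_width: 0.0003
finger_force: 0.0
```

>>> jog_arm(
  plan=[
    [[0,0,0.004,0,0,0,-1],[0,0,0.004,0,0,0,-1],[0,0,0.004,0,0,0,-1]],
  ],
)

```text
clock: 3.9
eef_pos: [0.5254, 0.2182, 0.061]
tcp_rot: [1.0, 0.0, -0.0, 0.0]
contact_force: [0.2, 0.2, -0.3]
grip_width: 0.0007
finger_force: 0.0
```

```bash
python3 - <<'E'
from h import *
s=snapshot("side"); print(ctrl.get_obs()["contact_force"],ctrl.get_obs()["eef_pos"])
cv2.imwrite("pics/k1.png",cv2.resize(s["color"][190:360,190:350],None,fx=3.5,fy=3.5,interpolation=cv2.INTER_CUBIC))
E
```

```text
[ 1.01976377 -0.26855091 -0.09512227] [0.52551505 0.21822882 0.06103288]
```

View pics/k1.png

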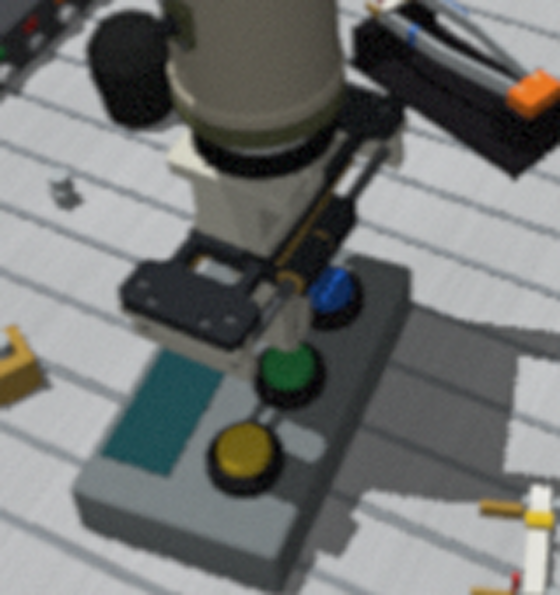

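The fingertips end at about crop (290,345), roughly above the far part of the green key, with no force felt. I'll project the reported TCP to check this.

```bash
python3 - <<'E'
from h import *
s=snapshot("side");x,y=.5255,.2182
for dy in(-.0175,0,.0175):
    for z in(.061,.068,.075,.08): print(dy,z,((proj(s,[[x,y+dy,z]])[0]-[190,190])*3.5).round(0))
hs=cv2.cvtColor(s["color"],cv2.COLOR_BGR2HSV)
m=cv2.inRange(hs,(45,90,60),(80,255,255))[250:355,210:310]; print(cv2.boundingRect(m), m.sum()/255)
print(ctrl.get_obs()["q"])
E
```

```text
-0.0175 0.061 [302. 345.]
-0.0175 0.068 [301. 338.]
-0.0175 0.075 [301. 331.]
-0.0175 0.08 [300. 326.]
0 0.061 [288. 367.]
0 0.068 [287. 360.]
0 0.075 [286. 353.]
0 0.08 [285. 348.]
0.0175 0.061 [273. 389.]
0.0175 0.068 [272. 382.]
0.0175 0.075 [271. 375.]
0.0175 0.08 [270. 370.]
(55, 39, 14, 12) 127.0
[ 3.03434467e-01  1.44712256e-01  1.71231666e+00 -1.46733950e-06
  1.28454144e+00  1.87402182e+00]
```

>>> jog_arm(
  plan=[
    [[0,0,0.01,0,0,0,-1],[0,0,0.01,0,0,0,-1],[0,0,0.01,0,0,0,-1]],
  ],
)

```text
clock: 4.3
eef_pos: [0.5253, 0.2182, 0.0578]
tcp_rot: [1.0, 0.0, -0.0, 0.0]
contact_force: [0.2, -0.2, -0.2]
grip_width: 0.0003
finger_force: 0.0
```

>>> jog_arm(
  plan=[
    [[0,0,0.007,0,0,0,-1],[0,0,0.014,0,0,0,-1],[0,0,0.014,0,0,0,-1]],
  ],
)

```text
clock: 4.6
eef_pos: [0.5252, 0.2181, 0.0533]
tcp_rot: [1.0, 0.0, -0.0, 0.0]
contact_force: [-0.1, 0.2, 0.3]
grip_width: 0.0004
finger_force: 0.0
```

```bash
python3 - <<'E'
from h import *
s=snapshot("side"); print(ctrl.get_obs()["contact_force"],ctrl.get_obs()["eef_pos"])
hs=cv2.cvtColor(s["color"],cv2.COLOR_BGR2HSV)
m=cv2.inRange(hs,(45,90,60),(80,255,255))[250:355,210:310]; print(cv2.boundingRect(m), m.sum()/255)
cv2.imwrite("pics/k2.png",cv2.resize(s["color"][235:335,230:330],None,fx=6,fy=6,interpolation=cv2.INTER_CUBIC))
E
```

```text
[ 0.21369205 -0.6410234  -0.907125  ] [0.52531534 0.21813203 0.05352985]
(55, 39, 14, 12) 108.0
```

View pics/k2.png

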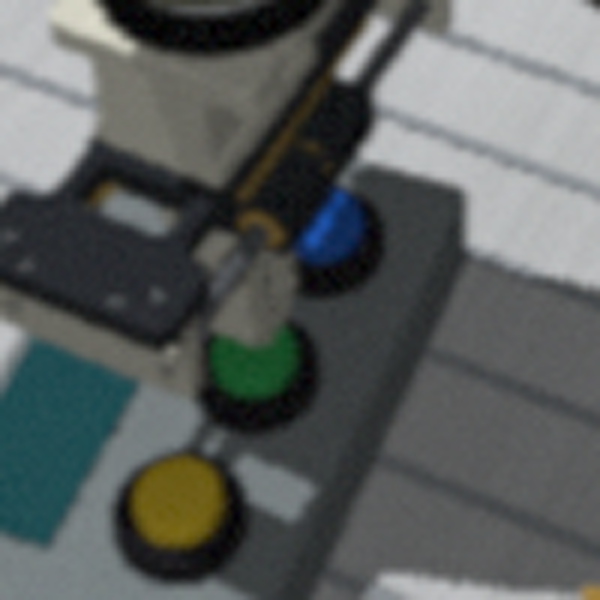

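The finger bottom, crop (255,340), is still above the green key at (252,365). I'll keep going down in small steps until force appears.

>>> jog_arm(
  plan=[
    [[0,0,0.007,0,0,0,-1],[0,0,0.014,0,0,0,-1],[0,0,0.014,0,0,0,-1]],
  ],
)

```text
clock: 4.95
eef_pos: [0.5252, 0.2181, 0.0492]
tcp_rot: [1.0, 0.0, -0.0, 0.0]
contact_force: [-0.1, -0.0, 0.0]
grip_width: 0.0006
finger_force: 0.0
```

```bash
python3 - <<'E'
from h import *
for i in range(4):
    s=snapshot("side"); print(ctrl.get_obs()["contact_force"].round(2),ctrl.get_obs()["eef_pos"].round(4))
E
```

```text
[ 0.7  -0.01  0.17] [0.5253 0.2182 0.0494]
[ 0.04  0.25 -0.06] [0.5254 0.2182 0.0495]
[-0.21  0.3   0.59] [0.5255 0.2182 0.0496]
[ 0.25 -0.51  1.21] [0.5256 0.2182 0.0497]
```

>>> jog_arm(
  plan=[
    [[0,0,0.007,0,0,0,-1],[0,0,0.01,0,0,0,-1],[0,0,0.01,0,0,0,-1],[0,0,0.01,0,0,0,-1]],
  ],
)

```text
clock: 5.55
eef_pos: [0.5255, 0.2182, 0.0466]
tcp_rot: [1.0, 0.0, -0.0, 0.0]
contact_force: [0.8, -0.0, -0.9]
grip_width: 0.0001
finger_force: 0.0
```

```bash
cat > f.py <<'E'
from h import *
F=[]
for i in range(3):
    s=snapshot("side"); F.append(ctrl.get_obs()["contact_force"])
print(np.mean(F,0).round(2),ctrl.get_obs()["eef_pos"].round(4),ctrl.get_obs()["clock"])
hs=cv2.cvtColor(s["color"],cv2.COLOR_BGR2HSV)
m=cv2.inRange(hs,(45,90,60),(80,255,255))[250:355,210:310]; print(cv2.boundingRect(m), m.sum()/255)
E
python3 f.py
```

```text
[-0.77  0.36 -0.49] [0.5255 0.2182 0.0467] 5.7
(55, 41, 14, 10) 84.0
```

>>> jog_arm(
  plan=[
    [[0,0,0.007,0,0,0,-1],[0,0,0.01,0,0,0,-1],[0,0,0.01,0,0,0,-1]],
  ],
)

```text
clock: 6.0
eef_pos: [0.5253, 0.2182, 0.0433]
tcp_rot: [1.0, 0.0, -0.0, 0.0]
contact_force: [0.6, 0.2, -0.2]
grip_width: 0.0005
finger_force: 0.0
```

```bash
python3 f.py
```

```text
[0.17 0.01 0.06] [0.5255 0.2182 0.0436] 6.15
(55, 41, 14, 10) 72.0
```

>>> jog_arm(
  plan=[
    [[0,0,0.007,0,0,0,-1],[0,0,0.01,0,0,0,-1],[0,0,0.01,0,0,0,-1]],
  ],
)

```text
clock: 6.45
eef_pos: [0.5258, 0.2183, 0.0408]
tcp_rot: [1.0, 0.0, 0.0, -0.0]
contact_force: [0.6, 1.3, 2.7]
grip_width: 0.0006
finger_force: 1.0
```

```bash
python3 f.py; python3 - <<'E'
from h import *
s=snapshot("side")
cv2.imwrite("pics/k3.png",cv2.resize(s["color"][235:335,230:330],None,fx=6,fy=6,interpolation=cv2.INTER_CUBIC))
E
```

```text
[0.18 0.2  1.94] [0.5258 0.2183 0.0409] 6.6
(55, 42, 14, 9) 62.0
```

View pics/k3.png

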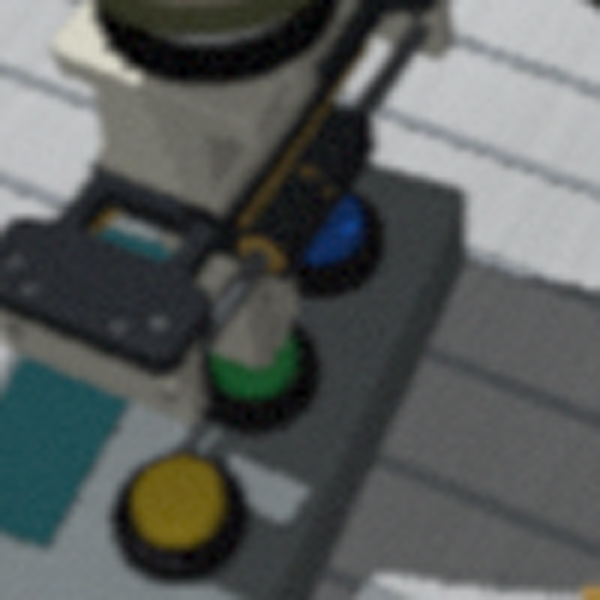

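Contact at a reading of 0.0425: the fingertips sit about 25 mm higher than the reported TCP. Now pressing fully.

>>> jog_arm(
  plan=[
    [[0,0,0.008,0,0,0,-1],[0,0,0.013,0,0,0,-1],[0,0,0.013,0,0,0,-1],[0,0,0.013,0,0,0,-1]],
  ],
)

```text
clock: 7.05
eef_pos: [0.5258, 0.2183, 0.037]
tcp_rot: [1.0, 0.0, 0.0, -0.0]
contact_force: [1.5, 0.4, 3.7]
grip_width: 0.0005
finger_force: 1.9
```

```bash
python3 f.py
```

```text
[1.17 0.24 3.82] [0.5258 0.2183 0.037 ] 7.2
(56, 43, 13, 8) 47.0
```

>>> jog_arm(
  plan=[
    [[0,0,-0.06,0,0,0,-1],[-0.003,-0.03,-0.07,0,0,0,-1],[-0.023,-0.21,-0.07,0,0,0,-1],[-0.023,-0.21,-0.07,0,0,0,-1],[-0.023,-0.21,-0.06,0,0,0,-1]],
  ],
)

```text
clock: 7.7
eef_pos: [0.5179, 0.2827, 0.0542]
tcp_rot: [1.0, 0.001, -0.0, 0.0]
contact_force: [0.7, 0.3, -0.2]
grip_width: 0.0008
finger_force: 0.0
```

>>> jog_arm(
  plan=[
    [[0,0,0.03,0,0,0,-1],[0,0,0.05,0,0,0,-1],[0,0,0.06,0,0,0,-1],[0,0,0.06,0,0,0,-1],[0,0,0.06,0,0,0,-1]],
  ],
)

```text
clock: 8.2
eef_pos: [0.5183, 0.2804, 0.0368]
tcp_rot: [1.0, -0.0, -0.001, 0.0]
contact_force: [-4.3, -0.9, 6.8]
grip_width: 0.0006
finger_force: 3.2
```

```bash
python3 f.py
```

```text
[-3.25 -0.08  6.5 ] [0.5182 0.2804 0.0367] 8.35
(62, 42, 7, 9) 34.0
```

>>> jog_arm(
  plan=[
    [[0,0,-0.07,0,0,0,-1],[0.006,0.06,-0.08,0,0,0,-1],[0.045,0.41,-0.08,0,0,0,-1],[0.045,0.41,-0.08,0,0,0,-1],[0.045,0.41,-0.07,0,0,0,-1]],
  ],
)

```text
clock: 8.85
eef_pos: [0.5326, 0.1519, 0.0572]
tcp_rot: [1.0, -0.002, 0.0, 0.001]
contact_force: [-0.7, 0.0, -0.2]
grip_width: 0.0006
finger_force: 0.0
```

>>> jog_arm(
  plan=[
    [[0,0,0.03,0,0,0,-1],[0,0,0.055,0,0,0,-1],[0,0,0.068,0,0,0,-1],[0,0,0.068,0,0,0,-1],[0,0,0.068,0,0,0,-1]],
  ],
)

```text
clock: 9.35
eef_pos: [0.5318, 0.159, 0.0371]
tcp_rot: [1.0, 0.001, -0.0, 0.0]
contact_force: [-1.0, -2.9, 3.8]
grip_width: 0.0004
finger_force: 1.8
```

```bash
python3 f.py
```

```text
[-1.08 -1.93  3.44] [0.5318 0.159  0.0371] 9.5
(55, 37, 14, 14) 151.0
```

>>> jog_arm(
  plan=[
    [[0,0,-0.15,0,0,0,-1],[0,0,-0.3,0,0,0,-1],[0.1,0.45,-0.33,0,0,0.2,0.7],[0.193,0.9,-0.33,0,0,0.41,0.7],[0.193,0.9,-0.33,0,0,0.41,0.7]],
  ],
)

```text
clock: 10.0
eef_pos: [0.5643, 0.0114, 0.1335]
tcp_rot: [0.987, -0.162, 0.001, -0.0]
contact_force: [-0.0, 0.7, 0.1]
grip_width: 0.0198
finger_force: 0.0
```

```bash
python3 -c "
from h import *
for n in('top','side'):
    s=snapshot(n)
print(ctrl.get_obs()['eef_pos'],ctrl.get_obs()['tcp_rot'])"
```

```text
[0.56471792 0.00687774 0.13300799] [ 9.86657593e-01 -1.62806789e-01  4.93469486e-04  7.07348736e-04]
```

>>> jog_arm(
  plan=[
    [[0.1,0.17,0,0,0,0,0.7],[0.212,0.361,0,0,0,0,0.7],[0.212,0.361,0.06,0,0,0,0.7],[0.212,0.361,0.177,0,0,0,0.7],[0.212,0.361,0.177,0,0,0,0.7]],
  ],
)

```text
clock: 10.6
eef_pos: [0.5859, -0.1097, 0.074]
tcp_rot: [0.987, -0.16, -0.005, -0.001]
contact_force: [-1.3, 0.7, -0.6]
grip_width: 0.0681
finger_force: 0.0
```

```bash
cat > v.py <<'E'
from h import *
import sys
T=snapshot("top");S=snapshot("side");o=ctrl.get_obs()
print(o['eef_pos'].round(4),o['tcp_rot'].round(4),o['grip_width'],o['clock'])
a=cv2.resize(T["color"][165:245,290:360],None,fx=5,fy=5,interpolation=cv2.INTER_CUBIC)
b=cv2.resize(S["color"][130:240,275:360],None,fx=5,fy=5,interpolation=cv2.INTER_CUBIC)
O=np.zeros((550,775,3),np.uint8);O[:400,:350]=a;O[:,350:]=b
cv2.imwrite(f"pics/{sys.argv[1]}.png",O)
E
python3 v.py g1
```

```text
[ 0.5888 -0.1097  0.079 ] [ 9.872e-01 -1.597e-01 -1.600e-03 -5.000e-04] 0.07560616529566688 10.7
```

View pics/g1.png

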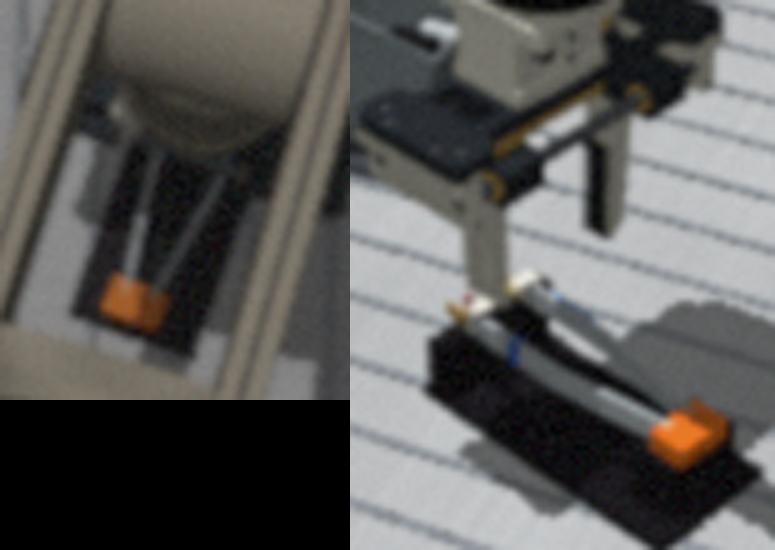

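Both fingers are visible straddling the tweezers: near finger bottom at side px (302,190), far finger bottom at (326,177). The pointer is at (299,190) and the flag at about (309,187). I'll check the true tip height and lateral offset.

```bash
python3 - <<'E'
from h import *
from scipy.spatial.transform import Rotation as Ro
s=snapshot("side");o=ctrl.get_obs();R=Ro.from_quat(o['tcp_rot']).as_matrix();p=o['eef_pos'];print(p,o['grip_width'])
# outer/inner faces, various z offset (tool z negative = up)
for dz in(0,-.0255):
  for y in(-.055,-.046,-.038,.038,.046,.055):
    q=proj(s,[p+R@[x,y,dz] for x in(-.0075,.0075)]); print(dz,y,(((q-[275,130])*5)+[350,0]).round(0).tolist())
# tweezers model check: roller/pad/flag px for candidate origins
for org in((.5915,-.1177),(.5884,-.1146),(.590,-.116)):
  a=np.radians(-18.5);c,sn=np.cos(a),np.sin(a)
  W=lambda x,y,z:[org[0]+c*x-sn*y,org[1]+sn*x+c*y,.045+z]
  q=proj(s,[W(0,24,0) if 0 else W(0,.024,.007),W(0,-.024,.012),W(.0375,.020,.022),W(.055,.020,.008),W(-.12,0,.014)])
  print(org,(((q-[275,130])*5)+[350,0]).round(0).tolist())
E
```

```text
[ 0.59009608 -0.10986053  0.08066634] 0.07775564268110702
0 -0.055 [[475.0, 352.0], [455.0, 339.0]]
0 -0.046 [[487.0, 344.0], [467.0, 331.0]]
0 -0.038 [[498.0, 337.0], [478.0, 324.0]]
0 0.038 [[598.0, 271.0], [578.0, 259.0]]
0 0.046 [[609.0, 264.0], [588.0, 252.0]]
0 0.055 [[620.0, 257.0], [600.0, 245.0]]
-0.0255 -0.055 [[474.0, 315.0], [453.0, 301.0]]
-0.0255 -0.046 [[487.0, 306.0], [466.0, 293.0]]
-0.0255 -0.038 [[498.0, 299.0], [477.0, 286.0]]
-0.0255 0.038 [[599.0, 234.0], [579.0, 222.0]]
-0.0255 0.046 [[610.0, 227.0], [589.0, 215.0]]
-0.0255 0.055 [[621.0, 220.0], [601.0, 208.0]]
(0.5915, -0.1177) [[512.0, 349.0], [574.0, 301.0], [468.0, 293.0], [447.0, 299.0], [711.0, 425.0]]
(0.5884, -0.1146) [[515.0, 355.0], [577.0, 306.0], [471.0, 298.0], [449.0, 303.0], [714.0, 431.0]]
(0.59, -0.116) [[513.0, 352.0], [575.0, 304.0], [469.0, 296.0], [448.0, 301.0], [712.0, 428.0]]
```

>>> jog_arm(
  plan=[
    [[0.006,0.019,0.03,0,0,0,0.7],[0.006,0.019,0.1,0,0,0,0.7],[0.006,0.019,0.17,0,0,0,0.7],[0.006,0.019,0.21,0,0,0,0.7],[0.006,0.019,0.235,0,0,0,0.7]],
  ],
)

```text
clock: 11.25
eef_pos: [0.5896, -0.1168, 0.009]
tcp_rot: [0.987, -0.16, -0.0, -0.0]
contact_force: [-0.8, 0.2, -0.0]
grip_width: 0.0793
finger_force: 0.0
```

>>> jog_arm(
  plan=[
    [[0,0,0,0,0,0,0.5],[0,0,0,0,0,0,0.3],[0,0,0,0,0,0,0.2]],
  ],
)

```text
clock: 11.55
eef_pos: [0.5908, -0.1173, 0.0108]
tcp_rot: [0.987, -0.16, 0.001, 0.0]
contact_force: [-0.0, 0.6, 0.7]
grip_width: 0.0598
finger_force: 0.0
```

```bash
python3 v.py g2
```

```text
[ 0.5906 -0.1173  0.0106] [ 9.871e-01 -1.602e-01  9.000e-04  1.000e-04] 0.056666108034816295 11.65
```

View pics/g2.png

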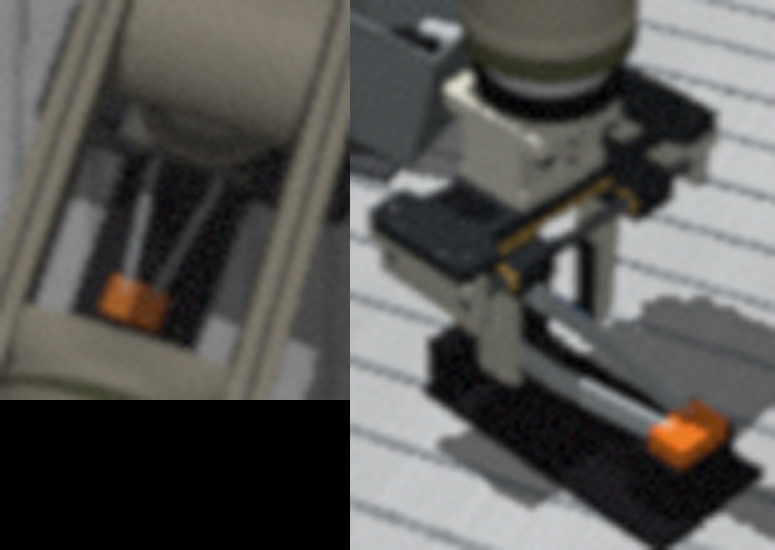

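The fingers straddle the pads correctly (near finger bottom at crop (505,380)). Closing gently.

>>> jog_arm(
  plan=[
    [[0,0,0,0,0,0,0.1],[0,0,0,0,0,0,0.03],[0,0,0,0,0,0,-0.03],[0,0,0,0,0,0,-0.03],[0,0,0,0,0,0,-0.03]],
  ],
  force=25,
)

```text
clock: 12.15
eef_pos: [0.5901, -0.1172, 0.0099]
tcp_rot: [0.987, -0.16, 0.0, 0.0]
contact_force: [0.0, -0.4, 1.9]
grip_width: 0.0452
finger_force: 3.1
```

>>> jog_arm(
  plan=[
    [[0,0,0,0,0,0,-0.06],[0,0,0,0,0,0,-0.1],[0,0,0,0,0,0,-0.14],[0,0,0,0,0,0,-0.14],[0,0,0,0,0,0,-0.14]],
  ],
)

```text
clock: 12.65
eef_pos: [0.5901, -0.1172, 0.0099]
tcp_rot: [0.987, -0.16, 0.0, 0.0]
contact_force: [1.2, -0.6, 5.4]
grip_width: 0.0403
finger_force: 7.2
```

>>> jog_arm(
  plan=[
    [[0,0,-0.02,0,0,0,-0.14],[0,0,-0.07,0,0,0,-0.14],[0,0,-0.14,0,0,0,-0.14],[0,0,-0.21,0,0,0,-0.14],[0,0,-0.27,0,0,0,-0.14]],
  ],
)

```text
clock: 13.15
eef_pos: [0.5898, -0.117, 0.0925]
tcp_rot: [0.987, -0.16, 0.0, -0.0]
contact_force: [0.2, -0.7, -1.2]
grip_width: 0.0405
finger_force: 5.5
```

>>> jog_arm(
  plan=[
    [[0,0,-0.05,0,0,0,-0.14],[0,0,-0.08,0,0,0,-0.14],[0,0,-0.08,0,0,0,-0.14],[0,0,-0.08,0,0,0,-0.14]],
  ],
)

```text
clock: 13.55
eef_pos: [0.5894, -0.117, 0.1139]
tcp_rot: [0.987, -0.16, -0.0, -0.0]
contact_force: [-0.9, -0.2, -1.1]
grip_width: 0.0401
finger_force: 5.5
```

```bash
python3 - <<'E'
from h import *
T=snapshot("top");S=snapshot("side");o=ctrl.get_obs()
print(o['eef_pos'].round(4),o['tcp_rot'].round(4),o['grip_width'],o['clock'],o['contact_force'])
a=cv2.resize(S["color"][60:240,250:400],None,fx=3.3,fy=3.3,interpolation=cv2.INTER_CUBIC)
cv2.imwrite("pics/l1.png",a)
E
```

```text
[ 0.5889 -0.1168  0.1132] [ 9.871e-01 -1.602e-01 -1.100e-03 -1.000e-04] 0.040195798548820216 13.65 [-0.84171346 -0.43443306 -0.9843413 ]
```

View pics/l1.png

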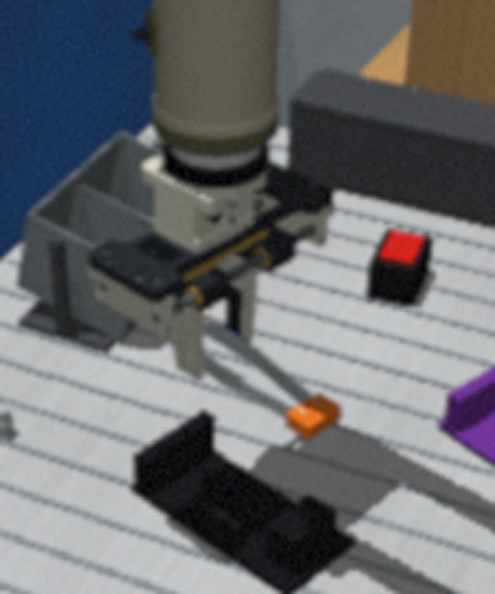

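Lifted and held, with the orange end at crop (313,415) and the rest empty at (240,500). Now I'll turn the tips towards the side camera to see the pointer and flag.

>>> jog_arm(
  plan=[
    [[-0.08,-0.067,0,0,0,-0.19,-0.14],[-0.165,-0.134,0,0,0,-0.38,-0.14],[-0.248,-0.2,0,0,0,-0.57,-0.14],[-0.33,-0.268,0,0,0,-0.76,-0.14],[-0.413,-0.335,0,0,0,-0.95,-0.14]],
  ],
)

```text
clock: 14.15
eef_pos: [0.5025, 0.0184, 0.1134]
tcp_rot: [0.977, 0.213, -0.001, -0.0]
contact_force: [0.8, 0.5, -0.5]
grip_width: 0.0403
finger_force: 5.4
```

>>> jog_arm(
  plan=[
    [[-0.015,-0.105,0,0,0,-0.19,-0.14],[-0.03,-0.21,0,0,0,-0.38,-0.14],[-0.046,-0.316,0,0,0,-0.57,-0.14],[-0.061,-0.422,0,0,0,-0.76,-0.14],[-0.076,-0.527,0,0,0,-0.95,-0.14]],
  ],
)

```text
clock: 14.65
eef_pos: [0.4167, 0.1529, 0.1136]
tcp_rot: [0.832, 0.555, -0.001, -0.0]
contact_force: [0.1, 0.7, -0.9]
grip_width: 0.0403
finger_force: 5.4
```

>>> jog_arm(
  plan=[
    [[0,0,0,0,0,-0.19,-0.14],[0,0,0,0,0,-0.38,-0.14],[0,0,0,0,0,-0.57,-0.14],[0,0,0,0,0,-0.76,-0.14],[0,0,0,0,0,-0.95,-0.14]],
  ],
)

```text
clock: 15.15
eef_pos: [0.4174, 0.152, 0.1135]
tcp_rot: [0.572, 0.82, -0.001, -0.001]
contact_force: [-0.1, -0.9, -0.8]
grip_width: 0.0404
finger_force: 5.4
```

>>> jog_arm(
  plan=[
    [[0,0,0,0,0,0,-0.18],[0,0,0,0,0,0,-0.2],[0,0,0,0,0,0,-0.2]],
  ],
)

```text
clock: 15.45
eef_pos: [0.4179, 0.1521, 0.1142]
tcp_rot: [0.576, 0.817, -0.0, -0.0]
contact_force: [-0.2, 0.5, -1.7]
grip_width: 0.0372
finger_force: 7.3
```

```bash
cat > t.py <<'E'
from h import *
from scipy.spatial.transform import Rotation as Ro
S=snapshot("side");S=snapshot("side");o=ctrl.get_obs();R=Ro.from_quat(o['tcp_rot']).as_matrix()
print(o['eef_pos'].round(4),o['tcp_rot'].round(4),o['grip_width'],o['finger_force'],o['clock'])
g=o['eef_pos']-R[:,2]*(.0188+.0255)   # true grasp point
# pointer plane: through tool-x .0375, normal tool x ; express hits in tweezers axes (y=-tool y, z=-tool z)
c=proj(S,[g+R@[.0375,0,-.015]])[0].round().astype(int); print("expect",c)
x0,y0=c-[45,40]; im=S["color"][y0:y0+80,x0:x0+90]; hs=cv2.cvtColor(im,cv2.COLOR_BGR2HSV)
M={"red":cv2.inRange(hs,(0,140,70),(6,255,255))|cv2.inRange(hs,(172,140,70),(180,255,255)),"yel":cv2.inRange(hs,(22,130,110),(34,255,255)),"orange":cv2.inRange(hs,(7,150,100),(15,255,255))}
for n,m in M.items():
    k,_,st,ce=cv2.connectedComponentsWithStats(m)
    for i in range(1,k):
        if st[i,4]<3: continue
        p=ce[i]+[x0,y0]; q,d=ray(S,[p]); d=d[0]
        l=((g+R[:,0]*.0375-q)@R[:,0])/(d@R[:,0]); h=R.T@(q+l*d-g)
        print(n,p.round(1),st[i],"y %.4f z %.4f"%(-h[1],-h[2]+.007))
cv2.imwrite("pics/p.png",cv2.resize(im,None,fx=8,fy=7,interpolation=cv2.INTER_CUBIC))
E
python3 t.py
```

```text
[0.418  0.1521 0.1144] [ 5.758e-01  8.176e-01 -1.000e-04 -1.000e-04] 0.03761352688793373 7.320941314101219 15.55
expect [332 270]
yel [335.7 267.4] [48 36  3  4  9] y 0.0071 z 0.0295
```

View pics/p.png

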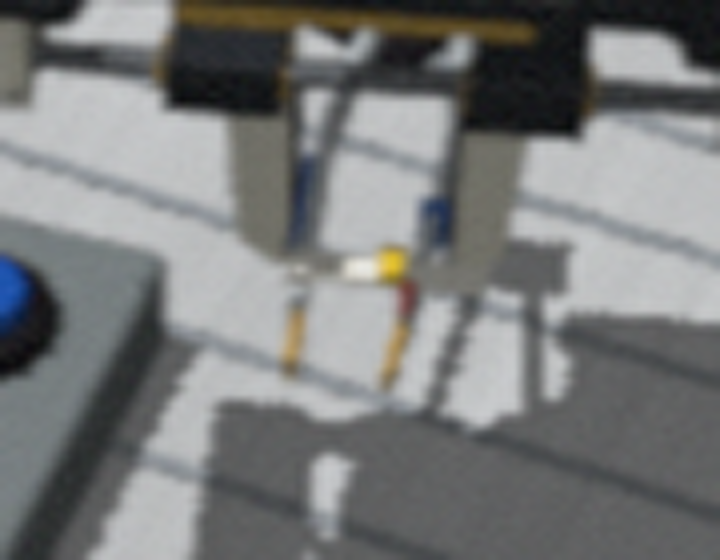

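The view is clear: flag at crop (391,263), red pointer at (407,295) slightly to the +y side, brass tips at (292,350) and (390,360), still open. I'll refine the red mask and check the pitch from the orange block, using numbers only.

```bash
python3 - <<'E'
from h import *
S=snapshot("side");T=snapshot("top");o=ctrl.get_obs();print(o['eef_pos'],o['clock'])
print("l1 level-expected orange side px",proj(S,[[.489,-.0765,.0531+.1033]]),"seen 344.8,185.8")
for n,s in(("top",T),("side",S)):
    hs=cv2.cvtColor(s["color"],cv2.COLOR_BGR2HSV); m=cv2.inRange(hs,(5,170,90),(15,255,255))
    k,_,st,ce=cv2.connectedComponentsWithStats(m); print(n,[(ce[i].round(1),st[i,4]) for i in range(1,k) if st[i,4]>8])
    p=o['eef_pos']; a=2*np.arctan2(.8176,.5758); print(n,"expect orange",proj(s,[[p[0]-.107*np.cos(a),p[1]-.107*np.sin(a),.1565]]))
b=S["color"].astype(int); r=b[258:282,325:352]; red=r[...,2]-np.maximum(r[...,0],r[...,1])
print("redness rows 262-276, cols 325.."); print(red[6:20])
E
```

```text
[0.41815787 0.15209683 0.1144895 ] 15.65
l1 level-expected orange side px [[344.55964566 184.98386593]] seen 344.8,185.8
top [(array([272.5, 236.6]), np.int32(51))]
top expect orange [[270.64230657 234.37494953]]
side [(array([ 94.6, 292.3]), np.int32(9)), (array([ 46.3, 337.9]), np.int32(11)), (array([441.4, 357.6]), np.int32(368))]
side expect orange [[336.5733833 222.8647589]]
redness rows 262-276, cols 325..
[[ -6  -5  -3  -4  -2  -4  -2  -5  -4   0   1   1  -1  -4  -3  -8 -20 -22
   -2  -2  -1   0   1  -1   1  -1  -2]
 [ -2  -3  -4  -4  -5  -3  -2  -3   1   6  15  15   6   1  -3  -6 -11  -7
    0   0   1   1   1   0   0   0   0]
 [  0  -2   0  -3  -2  -1   2   0   1  16  27  26  18   3  -3  -2  -5  -1
   -2   0   2  -2  -1   2   0  -1  -2]
 [  1   0   0  -1   0   1   2   3   4  19  31  33  19   3   0   0   0  -1
    2   1   0   0   1   1  -1  -1  -2]
 [  0   2   2   1   1   3   2   2   3  19  32  29  17   4   2   0   0  -2
    0  -1   1   1  -1  -1  -2  -2  -1]
 [  0   0   0   1   1   1   1   2   6  15  23  23  17   6   2   2  -1   2
    2   1  -1   2   0  -2  -1  -1  -2]
 [ -2 
[... 198 characters left out ...]
  -2   0  -2  -4   0]
 [ -5  -5  -2  -4  -1  -3  -3  -4  -5  -4  -2  16  35  30   2  -4  -5  -6
   -6  -4  -2  -2  -3  -2  -4  -3  -3]
 [ -1  -3  -2  -1  -1  -2  -3  -3  -3  -4  -1  13  36  23  -1  -3  -4  -5
   -6  -5  -4  -7  -8 -10  -8  -6  -4]
 [  2  -3  -4  -2  -3  -4  -3  -4  -3  -5   0  11  31  15  -2  -3  -3  -2
   -2  -2  -4  -7 -10 -12 -11 -12 -10]
 [  6  -2  -4  -3  -3  -4  -3  -3  -3  -4  -1   6   9   4  -4  -2  -3  -3
   -2  -1  -3  -3  -4  -5  -7  -9 -10]
 [  6  -1  -2  -4  -4  -3  -3  -3  -4  -4   1  12  14   1  -3  -4  -2  -4
   -2  -3  -1  -3  -2  -4  -5  -4  -5]
 [  4  -2  -3  -3  -3  -3  -3  -3  -3  -5   4  20  22   7  -3  -4  -4  -3
   -4  -3  -2  -2  -3  -4  -3  -3  -2]]
```

```bash
python3 - <<'E'
from h import *
from scipy.spatial.transform import Rotation as Ro
S=snapshot("side");o=ctrl.get_obs();R=Ro.from_quat(o['tcp_rot']).as_matrix()
g=o['eef_pos']-R[:,2]*.0443; B=R@np.diag([1,-1,-1])
for t in(-.2,0,.2):   # + = tips up
    Q=B@Ro.from_rotvec([0,-t,0]).as_matrix()
    W=lambda x,y,z:g+Q@np.array([x,y,z-.007])
    f,tip0,tip7,rol,ptr=proj(S,[W(.0375,.002,.022),W(.055,.004,0),W(.055,.004,.007),W(0,.019,.014),W(.0375,.005,.011)])
    print(t,"flag",f.round(1),"tip-flag z0",(tip0-f).round(1),"z7",(tip7-f).round(1),"roller-flag",(rol-f).round(1),"ptrbase-flag",(ptr-f).round(1))
print("seen flag 335.9,267.5; tip end-flag (-0.4,17.4) ; roller top-flag (5.5,-9.6)")
E
```

```text
-0.2 flag [332.6 273.3] tip-flag z0 [ 0.1 13.7] z7 [ 0.2 12. ] roller-flag [ 10.1 -14.5] ptrbase-flag [1.5 2.8]
0 flag [332.8 269.7] tip-flag z0 [ 0.  14.8] z7 [ 0.1 12.5] roller-flag [  9.9 -11.6] ptrbase-flag [1.4 3.8]
0.2 flag [333.1 265.8] tip-flag z0 [-0.1 15.2] z7 [ 0.1 12.3] roller-flag [ 9.7 -8.1] ptrbase-flag [1.3 4.7]
seen flag 335.9,267.5; tip end-flag (-0.4,17.4) ; roller top-flag (5.5,-9.6)
```

Pitch is about level. The pointer is about 2 px (4 mm) on the +y side of the flag, so close about 2.9 mm more.

>>> jog_arm(
  plan=[
    [[0,0,0,0,0,0,-0.23],[0,0,0,0,0,0,-0.26],[0,0,0,0,0,0,-0.26],[0,0,0,0,0,0,-0.26],[0,0,0,0,0,0,-0.26]],
  ],
)

```text
clock: 16.2
eef_pos: [0.4181, 0.1521, 0.1145]
tcp_rot: [0.575, 0.818, -0.0, -0.0]
contact_force: [0.2, -0.0, -1.3]
grip_width: 0.0341
finger_force: 9.2
```

```bash
cat > r.py <<'E'
from h import *
a=np.mean([snapshot("side")["color"].astype(float) for _ in range(4)],0);o=ctrl.get_obs()
print(o['eef_pos'].round(4),o['grip_width'],o['finger_force'],o['clock'])
r=a[262:278,328:346]
yel=np.clip(np.minimum(r[...,1],r[...,2])-r[...,0]-40,0,None); red=np.clip(r[...,2]-1.6*np.maximum(r[...,0],r[...,1]),0,None)
cols=np.arange(328,346);rows=np.arange(262,278)
print("yellow c",(yel.sum(0)@cols/yel.sum()).round(2),(yel.sum(1)@rows/yel.sum()).round(2))
for i in range(16): print(rows[i],"yel %.1f"%((yel[i]@cols)/max(yel[i].sum(),1)),yel[i].sum().round(),"red %.1f"%((red[i]@cols)/max(red[i].sum(),1)),red[i].sum().round())
print((r[...,2]-r[...,1]).round().astype(int)[2:])
E
python3 r.py
```

```text
[0.4182 0.1521 0.1145] 0.034948155533394885 9.221228957176208 16.4
yellow c 336.17 267.29
262 yel 0.0 0.0 red 0.0 0.0
263 yel 0.0 0.0 red 0.0 0.0
264 yel 0.0 0.0 red 0.0 0.0
265 yel 336.0 8.0 red 0.0 0.0
266 yel 336.2 157.0 red 0.0 0.0
267 yel 336.3 215.0 red 0.0 0.0
268 yel 336.1 173.0 red 0.0 0.0
269 yel 336.0 60.0 red 0.0 0.0
270 yel 0.0 0.0 red 336.1 36.0
271 yel 0.0 0.0 red 336.0 7.0
272 yel 0.0 0.0 red 0.0 0.0
273 yel 0.0 0.0 red 268.8 1.0
274 yel 0.0 0.0 red 0.0 0.0
275 yel 0.0 0.0 red 0.0 0.0
276 yel 84.0 0.0 red 0.0 0.0
277 yel 335.0 6.0 red 0.0 0.0
[[-2 -3 -2 -2 -2 -2 -2  0  2  1 -2 -2 -5 -8 -2  0  1  0]
 [-2 -4 -2 -2 -2 -2  0  9 15 10  4 -1 -3 -2 -1  1  1  1]
 [ 0 -1 -2  1  0  0  4 20 29 25 10 -1 -2 -1  0  2  1  0]
 [ 0  1  0  2  2  1  5 22 32 28 15  2  0  0  0  0  1  0]
 [ 0  1  2  2  1  2  5 22 29 24 10  2  0  1  1  1  0  1]
 [ 1  1  0  1  2  2  7 22 40 28  7  0  0  1  0  1  0  0]
 [-2  0  0  1  0  0  5 35 82 54 11  0  0  0  0  0  1  0]
 [-2 -2 -1 -2 -2 -3  0 23 60 44  7 -2 -2 -2 -1 -1  0  1]
 [-2 -2 -2 -2 -2 -3 -2 16 42 30  2 -2 -2 -3 -4 -4 -4 -2]
 [-2 -2 -1 -2 -2 -2  0 20 45 25  1 -1 -2 -1 -2 -2 -2 -2]
 [-2 -2 -2 -2 -2 -3  1 19 34 12 -2 -2 -2 -2 -2 -1 -1 -2]
 [-3 -2 -2 -2 -2 -2  0 13 17  3 -2 -3 -2 -2 -2 -2 -1 -1]
 [-2 -2 -3 -2 -2 -2  2 18 21  5 -2 -2 -3 -2 -3 -2 -1 -1]
 [-2 -3 -1 -2 -3 -1  8 24 20  2 -2 -2 -3 -2 -2 -2 -1 -1]]
```

>>> jog_arm(
  plan=[
    [[0,0,0,0,0,0,-0.268],[0,0,0,0,0,0,-0.268],[0,0,0,0,0,0,-0.268],[0,0,0,0,0,0,-0.268],[0,0,0,0,0,0,-0.268]],
  ],
)

```text
clock: 16.9
eef_pos: [0.4182, 0.1521, 0.1145]
tcp_rot: [0.575, 0.818, 0.0, -0.0]
contact_force: [0.4, -0.7, -1.0]
grip_width: 0.0346
finger_force: 9.5
```

>>> jog_arm(
  plan=[
    [[0,0,0,0,0,0,-0.268],[0,0,0,0,0,0,-0.268],[0,0,0,0,0,0,-0.268],[0,0,0,0,0,0,-0.268],[0,0,0,0,0,0,-0.268]],
  ],
)

```text
clock: 17.4
eef_pos: [0.4182, 0.1521, 0.1145]
tcp_rot: [0.575, 0.818, 0.0, -0.0]
contact_force: [-0.3, -0.2, -1.0]
grip_width: 0.0346
finger_force: 9.5
```

```bash
python3 r.py | sed -n '1,14p'; python3 -c "
from rig import ctrl
print(ctrl.close_job())"
```

```text
[0.4181 0.1521 0.1145] 0.034623841423309654 9.475577026605606 17.6
yellow c 336.25 267.28
262 yel 0.0 0.0 red 0.0 0.0
263 yel 0.0 0.0 red 0.0 0.0
264 yel 0.0 0.0 red 0.0 0.0
265 yel 336.0 8.0 red 0.0 0.0
266 yel 336.3 150.0 red 0.0 0.0
267 yel 336.4 214.0 red 0.0 0.0
268 yel 336.2 170.0 red 0.0 0.0
269 yel 336.1 63.0 red 0.0 0.0
270 yel 0.0 0.0 red 336.1 43.0
271 yel 0.0 0.0 red 336.0 24.0
272 yel 0.0 0.0 red 336.0 2.0
273 yel 0.0 0.0 red 336.0 1.0
the job is handed in; nothing more can be done
None
```

I handed the job in at about 17.6 s: by force and position readings the green, yellow and blue keys each went down in turn, and I measured the tweezers held level about 15 cm above the shelf with the red pointer within about 1 mm of the flag; no verdict came back.

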